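# Seat the laser-target plate on its three-ball mount

## Robot

A 6-joint arm with a two-finger parallel gripper is mounted at the origin on the work surface. World frame = base frame: x ahead of the robot, y to its left, z up, the work surface at z = 0. Lengths are in m, angles in rad, forces in N, time in s.
With the tool pointing down it reaches from about 0.325 to 0.75 m from the base axis. Payload 7.6 kg.
Tool frame: the origin (TCP) lies at the very end of the fingers, on their centre line; the grasp point (between the pads) lies 19 mm behind it; z points along the fingers, y is the direction in which the jaws open and shut (so a half turn about z gives the same grasp; the last joint's range is limited). The gripper opens to 85 mm and grips with 20 to 120 N. Pads are 22 mm wide; open, the fingers measure 114 mm over their backs; the gripper's body (76 mm by 85 mm) begins 54 mm behind the grasp point. The pads swing forward as they close: fully open they stand 13 mm farther back than shut.
Start: joints at [-1.236, 0.052, 1.401, -0, 1.689, -0.07], TCP at [0.207, -0.483, 0.231] pointing down, gripper open.
Joint ranges: [-2.9, 2.9], [-0.91, 2.17], [0.12, 2.37], [-1.06, 4.2], [0.26, 2.73], [-2.93, 2.93]. Speed limits (rad/s): [2.57, 2.57, 3.01, 3.14, 3.14, 3.14].

## Interface

Orientations are given as a rotation vector (axis times angle).
In Python, from bench import bot, vision gives the robot as it stands. The module is installed in compiled form; this text tells all that it offers.
- The arm moves only by the tool send_rows, never from a script. Its arguments are lists of equal length, an entry for each row: "offset": the shift along the tool's x, y, z each as a share of 20 cm, from -1 to 1, a list of three; "rotation": the turn, a rotation vector about the tool's x, y, z each as a share of 45 degrees, from -1 to 1, a list of three. A call has 1 to 10 rows; each row is the pose to reach, as a shift and turn from the pose measured when the call began, along the tool's axes at that moment; what a row does not reach only later rows make up. A row lasts 1/8 s, in which the tool goes at most 62.5 mm and 10.7 degrees, less where a joint would pass 70% of its speed; a pose out of reach is approached as far as the arm can. A call with a number of a shift or a turn outside -1 to 1 is refused whole. A call with a gripper value outside its range is refused whole. "grip" is the opening, from 0 (shut) to 1 (fully open), set as the call begins (left out, the last holds). The fingers move at their own pace and stop on an object; "grip_force" is the grip in N (left out, the last holds). Time passes only in rows, so rows that repeat a pose let the fingers close. It gives the time, the measured TCP pose, the force and the opening at its end, in the units of the state.
- bot.sense(): the state, without advancing time (a new reading comes with each control period).
- vision.snapshot(name): name is "scene" or "top" or "wrist"; returns (picture, depth): 480x640x3 uint8, red, green, blue; 480x640 float32, m along the optical axis (not along the pixel's ray), 0 where there is no reading.
- vision.calibration(name): a dict with "K" (3x3 intrinsics, pixels), "D" ([k1, k2, p1, p2, k3] as OpenCV has them; the pictures are not rectified), "world_from_camera" (4x4, takes a point from camera to world coordinates); the wrist camera has in their place "hand_eye" (4x4, takes a point from camera to tool coordinates, whose origin is the TCP and whose axes are the flange's). Camera axes: x right, y up, looking along -z (the intrinsics and any distortion apply to the point x, -y, -z); pixel columns grow to the right and rows downward; lengths in m; the calibration is good to about 2 mm. A picture is of the moment at which its call begins: read the wrist's pose just before it. calibration takes no time and is no camera call.
- bot.finish_job(): hands the job in, once; it reports no verdict.
The state is a dict: "t": time; "qpos": joint angles; "qd": joint speeds; "joint_efforts": joint torques, N m; "ee_pos": TCP position; "ee_rot": TCP orientation; "ft_force": force on the tool from outside, world axes, zero at the start; "wrist_torque": the same for the moment, N m; "opening": finger opening in m.
Only numpy, scipy, OpenCV 4.12 (cv2) and the standard library are available. Lean on these libraries where they do the work, as an engineer would, in place of code of your own. Each camera call takes 0.05 s, during which the arm holds its last target. There are 200 camera calls.

## Task

Pick up the round target plate by its black grip and seat it on the three-ball mount, with its yellow stripe pointing to the mount's yellow post. Gently press it straight down past the three sprung catches, feeling for the stop, until the springs hold it fully home on all three balls, then let go. Never press harder than about 25 N, and leave everything else where it is.

Things in the scene. Friction and masses are not known exactly. Their poses are not given: they have to be found in the camera images.
- plate_grip (a point): centre of the black grip of the loose target plate (0.3 to 0.42 kg). The grip is a bar 50 mm long (plate x), 20 mm wide (plate y), 42 mm high on the middle of the plate's disc. This point lies 15 mm below the grip's flat top, 27 mm above the disc's top face and 47 mm above the plate's feet. x runs along the yellow stripe on the disc, outwards; y across the grip; z up
- plate_mark (a point): outer part of the yellow stripe on the plate's top face, 45 mm from the plate's axis along plate x. The plate is an aluminium disc 108 mm across, 10 mm thick, with bevelled rim, standing on three dark V-blocks 10 mm high whose grooves open downwards and run radially, 38 mm out, at 0, +130 and -130 degrees about z from plate x
- mat: black rubber mat 160 x 160 x 6 mm, on which the plate stands at first; origin at its underside
- mount: the fixed three-ball mount. Origin on the table under its axis, x towards its yellow post, z up. A grey foot 150 mm across, a column, and a round aluminium head with three fixed steel balls 16 mm across, 38 mm from the axis, at 0, +130 and -130 degrees about z from x, one for each V-block of the plate: it fits one way round only, stripe towards the post
- mount_axis (a point): on the mount's axis, 14 mm above the table. The head's height above it is set by hand and not measured: with the plate home, plate_grip stands anywhere from 103 to 151 mm above the table, so home must be felt. V-blocks then rest hard on the balls. The V-blocks guide the plate over its last 6 mm, from up to about 4 mm or 5 degrees off
- mount_post (a point): point on the table below the yellow post, which is 20 mm wide, 71 mm from the mount's axis along mount x; the post's top stays below the plate's rim
- mount_catch (a point): point on the table below the inner face of one of three blue blocks (63 to 85 mm from the axis, at +65, 180 and -65 degrees; tops 21 mm below plate_grip when home). Each holds an inward sprung brass nose 8 mm across. The rim meets the noses 11 mm above home; pressing past takes 7 to 13 N, hardest 5 to 7 mm above home; then it gives way and they pull it down with 7 to 9 N
- tape: amber roll of tape lying flat, 104 mm across, 25 mm high; origin at its underside; a bystander to be left alone
- beaker: clear plastic cup, 72 mm across, 100 mm high; origin at its underside; a bystander to be left alone
- jar: white jar with yellow cap, 52 mm across, 75 mm high; origin at its underside; a bystander to be left alone
- scissors: scissors with blue and orange handles, about 200 mm long, lying flat; origin at its underside; a bystander to be left alone
- brush: brush lying flat; origin at its underside; a bystander to be left alone
- spreader: flat yellow plastic resin spreader, 90 x 70 x 5 mm; origin at its underside; a bystander to be left alone
- dustcap: red plastic dust cap, a bowl 100 mm across and 45 mm high; origin at its underside; a bystander to be left alone
- wrench: steel wrench lying flat; origin at its underside; a bystander to be left alone
Mind the look-alikes: they are no part of the job. What is shaped like the mount but orange, pink or red is not meant.

How it is judged:
By the outcome, as a careful person would: the job done as asked, in the order asked, and still so for the second after the job is handed in, with the robot touching nothing.
It also fails if it takes over 48 s, if anything falls off the work surface, if the arm or the gripper's body presses on something with over 40 N, if the wrist force passes 120 N, or if a joint passes its speed limit or range.

## Working session

There is one attempt and no reset: what is moved stays moved. The work goes in short steps, Python scripts to look and compute and a tool call to move; the robot and the scene stay as the last step left them, time stands still between calls to the robot, and variables do not carry over. Pictures are saved under pics/ and viewed, about 8 in all and at most 12, crops included, and the job is handed in when it is done.

Besides the shell and the picture viewer there is one more tool, called after "Request:" by a JSON object that holds its "method" and its "body". send_rows: Moves the arm, as the interface text tells. Shift numbers are shares of 20 cm and turn numbers shares of 45 degrees, none past 1 either way. Its arguments: {"type":"object","properties":{"offset":{"type":"array"},"rotation":{"type":"array"},"grip":{"type":"number"},"grip_force":{"type":"number"}},"required":["offset","rotation"]}

```bash
mkdir -p pics; cat > h.py <<'E'
import numpy as np, cv2
from scipy.spatial.transform import Rotation as R
from bench import bot, vision
def snap(name,fn):
    s=bot.sense(); p,d=vision.snapshot(name); c=vision.calibration(name)
    if 'hand_eye' in c:
        T=np.eye(4); T[:3,:3]=R.from_rotvec(s['ee_rot']).as_matrix(); T[:3,3]=s['ee_pos']; M=T@c['hand_eye']
    else: M=c['world_from_camera']
    cv2.imwrite(f'pics/{fn}.png',p[:,:,::-1]); np.savez(f'pics/{fn}.npz',p=p,d=d,K=c['K'],D=np.array(c['D']),M=M)
def world(fn,u,v,z=None):
    """pixel -> world by depth, or by plane height z"""
    f=np.load(f'pics/{fn}.npz'); d=f['d']; x,y=cv2.undistortPoints(np.array([[[u,v]]],float),f['K'],f['D'])[0,0]
    r=np.array([x,-y,-1.]); M=f['M']
    if z is None:
        w=d[int(v)-2:int(v)+3,int(u)-2:int(u)+3]; r=r*np.median(w[w>0])
    else: r=r*(z-M[2,3])/(M[:3,:3]@r)[2]
    return M[:3,:3]@r+M[:3,3]
def rel(target,rotvec=None):
    """shares to move from current to target"""
    s=bot.sense(); A=R.from_rotvec(s['ee_rot'])
    o=A.inv().apply(np.array(target)-s['ee_pos'])/0.2
    t=(A.inv()*R.from_rotvec(rotvec)).as_rotvec()/(np.pi/4) if rotvec is not None else 0
    return o.round(4),np.round(t,4)
E
python3 - <<'E'
from h import *
for n in ('top','scene'): snap(n,n+'1')
s=bot.sense(); print(s); print(R.from_rotvec(s['ee_rot']).as_matrix().round(3))
print(vision.calibration('wrist')['hand_eye'].round(3))
E
```

```text
{'t': 0.1, 'qpos': array([-1.23628094e+00,  5.27874302e-02,  1.40162106e+00,  4.74317486e-06,
        1.68860976e+00, -7.02489729e-02]), 'qd': array([-0.00036924, -0.00225304, -0.00304904,  0.0001606 ,  0.00044062,
       -0.00058756]), 'joint_efforts': array([ 9.60248726e-04, -3.82578886e+01, -3.60985708e+01, -1.14627915e-04,
        4.73854525e-03, -1.73091689e-05]), 'ee_pos': array([ 0.20670418, -0.48230163,  0.23055058]), 'ee_rot': array([-3.07608929e+00, -6.31187667e-01,  2.87563776e-04]), 'ft_force': array([-0.07595225, -0.39872815,  0.13651881]), 'wrist_torque': array([ 0.0287017 ,  0.01864883, -0.00726161]), 'opening': 0.08564623820665011}
[[ 0.919  0.394 -0.   ]
 [ 0.394 -0.919  0.001]
 [ 0.    -0.001 -1.   ]]
[[-0.     0.963  0.269  0.068]
 [ 1.     0.     0.001 -0.   ]
 [ 0.001  0.269 -0.963 -0.142]
 [ 0.     0.     0.     1.   ]]
```

View pics/top1.png

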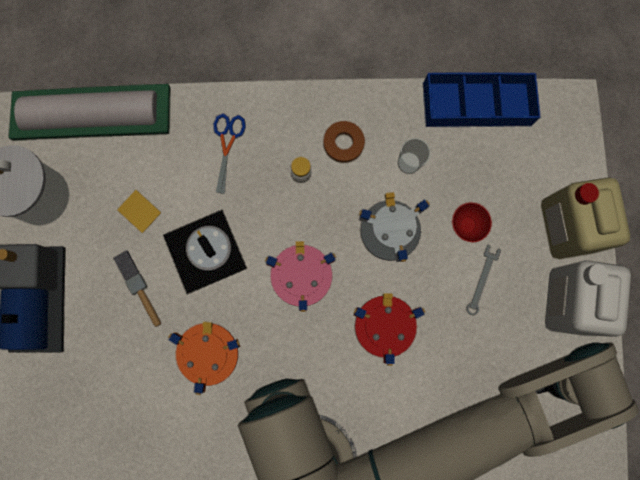

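View pics/scene1.png

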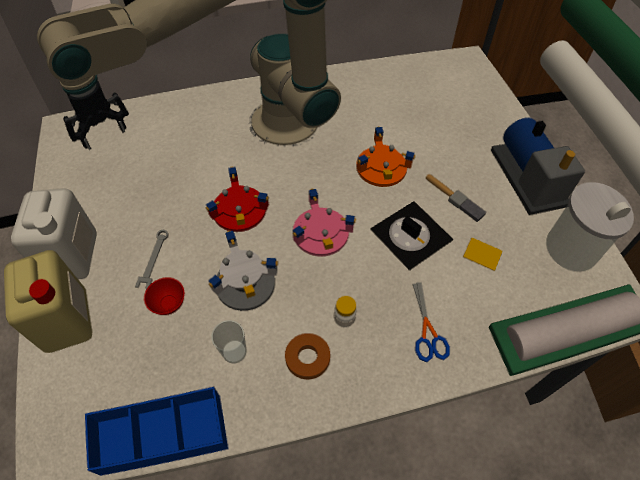

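The plate is on the mat at top (207,246), and the true grey mount is at (390,228) with its post up at (390,198). I'll enlarge both in one picture.

```bash
python3 - <<'E'
from h import *
p=cv2.imread('pics/top1.png')
a=cv2.resize(p[200:300,160:255],None,fx=4,fy=4,interpolation=cv2.INTER_CUBIC)
b=cv2.resize(p[180:280,345:440],None,fx=4,fy=4,interpolation=cv2.INTER_CUBIC)
cv2.imwrite('pics/c1.png',np.hstack([a,b]))
for n,u,v in [('grip',207,246),('disc',222,248),('head',390,228),('foot',368,240),('ball',390,209)]: print(n,world('top1',u,v).round(4))
print(world('top1',390,228,0.1))
E
```

```text
grip [0.5133 0.2246 0.067 ]
disc [0.513  0.1947 0.0253]
head [ 0.5437 -0.2046  0.0793]
foot [ 0.5256 -0.159   0.0126]
ball [ 0.5861 -0.2044  0.0947]
[ 0.54058949 -0.20161908  0.1       ]
```

View pics/c1.png

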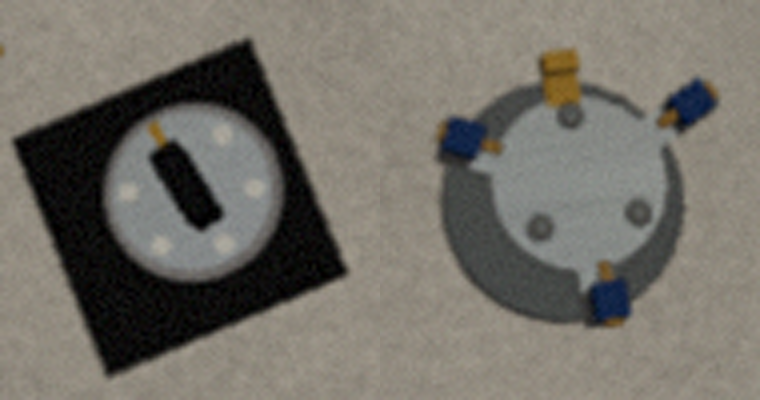

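```bash
cat >> h.py <<'E'
def fitballs(B):
    """2D fit of nominal ball layout -> centre, yaw, rms"""
    a=np.radians([0,130,-130]); N=.038*np.exp(1j*a); best=None
    P=np.array([complex(*b[:2]) for b in B])
    n=N-N.mean(); p=P-P.mean(); rot=np.vdot(n,p); rot/=abs(rot); c=P.mean()-rot*N.mean()
    return c,np.degrees(np.angle(rot)),np.abs(P-c-rot*N)
E
python3 - <<'E'
from h import *
g=world('top1',208.25,248,.026); m=world('top1',199.25,233.25,.026); print(g,m,np.degrees(np.arctan2(*(m-g)[1::-1])))
B=[world('top1',*q) for q in [(392.5,209),(385,237),(409.5,233)]]; print(np.round(B,4)); 
for z in (.09,.1): print(fitballs([world('top1',*q,z) for q in [(392.5,209),(385,237),(409.5,233)]]))
E
```

```text
[0.51368168 0.22786615 0.026     ] [0.55011083 0.24965715 0.026     ] 30.886806214764757
[[ 0.5856 -0.21    0.0965]
 [ 0.5205 -0.1896  0.0962]
 [ 0.5283 -0.247   0.0968]]
(np.complex128(0.549378112401714-0.21603526130517733j), np.float64(7.7938078653315115), array([2.53782621e-04, 8.72109719e-05, 1.66633107e-04]))
(np.complex128(0.5478347160187312-0.21449817701146692j), np.float64(7.793807865331529), array([0.00054255, 0.00029866, 0.00038354]))
```

Request:
{"method": "send_rows", "body": {"offset": [[0.3,-0.08,-0.1],[0.6,-0.16,-0.2],[0.9,-0.24,-0.2],[1,-0.27,-0.2]], "rotation": [[0,0,0],[0,0,0],[0,0,0],[0,0,0]]}}

```text
t: 0.6
ee_pos: [0.3713, -0.3518, 0.2706]
ee_rot: [-3.075, -0.636, -0.0]
ft_force: [-0.2, -0.6, -1.2]
opening: 0.0854
```

```bash
python3 - <<'E'
from h import *
s=bot.sense();print(s['t'],s['ee_pos'],rel((.548,-.215,.27)))
E
```

```text
0.6 [ 0.3712739  -0.35184767  0.2706379 ] (array([ 1.0826, -0.2776,  0.0041]), np.int64(0))
```

Request:
{"method": "send_rows", "body": {"offset": [[0.3,-0.08,0],[0.6,-0.16,0],[0.9,-0.24,0],[1,-0.28,0],[1,-0.28,0],[1,-0.28,0]], "rotation": [[0,0,0],[0,0,0],[0,0,0],[0,0,0],[0,0,0],[0,0,0]]}}

```text
t: 1.35
ee_pos: [0.5321, -0.2217, 0.2706]
ee_rot: [-3.075, -0.635, 0.001]
ft_force: [-0.6, 0.0, 0.1]
opening: 0.0852
```

```bash
python3 - <<'E'
from h import *
snap('wrist','w1')
s=bot.sense();print(s['t'],s['ee_pos'],s['qpos'],rel((.50,0,.23)),rel((.505,.228,.23)))
E
```

```text
1.4 [ 0.5319552  -0.22197797  0.27078123] [-4.59923099e-01  1.93976669e-01  1.16894409e+00  1.13915739e-03
  1.77979117e+00  7.04558403e-01] (array([ 0.2921, -1.0823,  0.2056]), np.int64(0)) (array([ 0.7659, -2.1195,  0.2073]), np.int64(0))
```

View pics/w1.png

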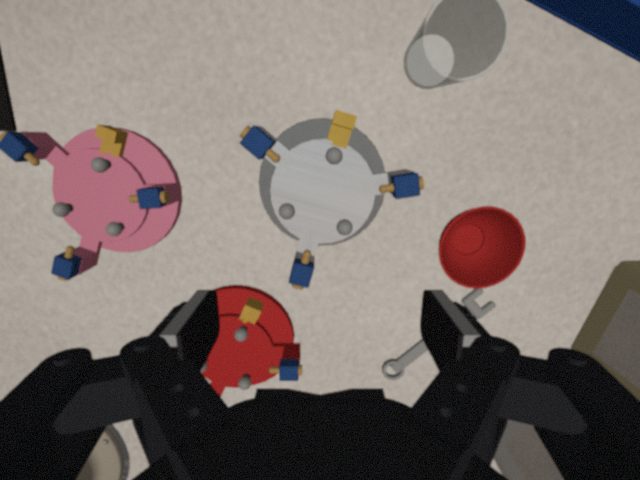

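Wrist view: grey mount balls at (334,156), (287,211), (345,227) and post at (342,128). Now I'll compute these and go on to the plate.

```bash
python3 - <<'E'
from h import *
Q=[(334,155.5),(287,211),(345,227)]
print(np.round([world('w1',*q) for q in Q],4))
for z in (.085,.0885,.092): print(z,fitballs([world('w1',*q,z) for q in Q]))
f=np.load('pics/w1.npz')
# ball centroid by image: dark grey blobs
g=cv2.cvtColor(f['p'],cv2.COLOR_RGB2GRAY)
for u,v in Q:
    u,v=int(u),int(v); w=g[v-14:v+15,u-14:u+15]; t,b=cv2.threshold(cv2.GaussianBlur(w,(3,3),0),0,255,cv2.THRESH_OTSU+cv2.THRESH_BINARY_INV)
    n,l,st,c=cv2.connectedComponentsWithStats(b); k=l[14,14]; print(u-14+c[k],st[k])
E
```

```text
[[ 0.5879 -0.2111  0.0982]
 [ 0.5238 -0.1911  0.0978]
 [ 0.5312 -0.2478  0.0976]]
0.085 (np.complex128(0.5493338511366853-0.2170471194275752j), np.float64(7.744734797992871), array([0.00066599, 0.00061343, 0.00078508]))
0.0885 (np.complex128(0.5498538990639753-0.21680395170930075j), np.float64(7.744734797992807), array([0.00022625, 0.00025041, 0.00039476]))
0.092 (np.complex128(0.5503739469912655-0.2165607839910263j), np.float64(7.744734797992869), array([2.60203583e-04, 2.27743847e-04, 3.46518981e-05]))
[335.29585799 331.50591716] [  5   0  24  24 338]
[286.49082569 286.7706422 ] [  6   6  16  17 218]
[345.80769231 347.44230769] [  5   6  24  23 312]
```

Request:
{"method": "send_rows", "body": {"offset": [[0.07,-0.27,0],[0.15,-0.55,0.05],[0.22,-0.83,0.1],[0.29,-1,0.1]], "rotation": [[0,0,0],[0,0,0],[0,0,0],[0,0,0]]}}

```text
t: 1.9
ee_pos: [0.5049, -0.0143, 0.2507]
ee_rot: [-3.075, -0.633, 0.001]
ft_force: [0.6, -0.6, -0.0]
opening: 0.0854
```

```bash
python3 - <<'E'
from h import *
s=bot.sense();print(s['t'],s['ee_pos'],s['qpos'],rel((.505,.228,.23)))
E
```

```text
1.9 [ 0.50485685 -0.01429143  0.25071667] [-1.02279609e-01 -7.57337185e-03  1.42308144e+00  1.55247834e-03
  1.72733581e+00  1.06275566e+00] (array([ 0.4791, -1.1125,  0.1056]), np.int64(0))
```

Request:
{"method": "send_rows", "body": {"offset": [[0.12,-0.27,0],[0.25,-0.54,0.05],[0.37,-0.81,0.1],[0.46,-1,0.1],[0.46,-1,0.1],[0.46,-1,0.1]], "rotation": [[0,0,0],[0,0,0],[0,0,-0.1],[0,0,-0.17],[0,0,-0.17],[0,0,-0.17]]}}

```text
t: 2.65
ee_pos: [0.5105, 0.2046, 0.2312]
ee_rot: [-3.027, -0.834, 0.001]
ft_force: [0.2, -0.1, -0.3]
opening: 0.0853
```

```bash
python3 - <<'E'
from h import *
snap('wrist','w2')
p=cv2.imread('pics/w2.png'); f=np.load('pics/w2.npz')
s=bot.sense();print(s['t'],s['ee_pos'],s['ee_rot'])
E
```

```text
2.7 [0.51058938 0.20438583 0.23126348] [-3.02734958e+00 -8.33433412e-01  6.48459020e-04]
```

View pics/w2.png

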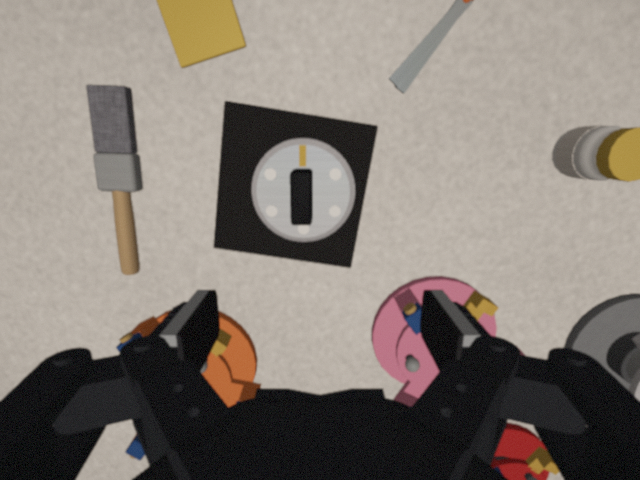

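The plate's disc is centred at (303,190), with its stripe at (302.5,155) pointing straight up, so the tool is nearly aligned with the grip.

```bash
python3 - <<'E'
from h import *
c=world('w2',303,190,.025); m=world('w2',302.5,155,.026); m2=world('w2',303.5,229,.026)
L=world('w2',269.8,174,.026);Rr=world('w2',335,174,.026)
an=lambda v:np.degrees(np.arctan2(v[1],v[0]))
print('centre',c,'yaw',an(m-m2),an(L-Rr)-90,'depths',world('w2',303,190),world('w2',325,195))
t=world('w2',301.5,172,.068); b=world('w2',301.5,223,.068); print('grip',(t+b)/2,np.linalg.norm(t-b))
s=bot.sense();A=R.from_rotvec(s['ee_rot']).as_matrix(); print('tool yaw',an(A[:,0]),A[:,2])
for z in (.15,.034+0): print(rel((c[0],c[1],z)))
E
```

```text
centre [0.51838068 0.22995319 0.025     ] yaw 30.82936132105813 30.794722377996365 depths [0.52450096 0.23111232 0.06726805] [0.52551564 0.20792047 0.0249546 ]
grip [0.51763595 0.22866693 0.068     ] 0.04643158677930814
tool yaw 30.784602306700254 [-8.26987908e-04  1.44782336e-03 -9.99998610e-01]
(array([ 0.0989, -0.0892,  0.4065]), np.int64(0))
(array([ 0.0989, -0.0882,  0.9865]), np.int64(0))
```

Request:
{"method": "send_rows", "body": {"offset": [[0.097,-0.088,0.1],[0.097,-0.088,0.3],[0.097,-0.088,0.55],[0.097,-0.088,0.8],[0.097,-0.088,0.92],[0.097,-0.088,0.975],[0.097,-0.088,0.975],[0.097,-0.088,0.975]], "rotation": [[0,0,0],[0,0,0],[0,0,0],[0,0,0],[0,0,0],[0,0,0],[0,0,0],[0,0,0]]}}

```text
t: 3.7
ee_pos: [0.5192, 0.2297, 0.0381]
ee_rot: [-3.027, -0.832, -0.004]
ft_force: [-0.1, -0.9, 0.2]
opening: 0.0857
```

```bash
python3 - <<'E'
from h import *
snap('wrist','w3')
s=bot.sense();print(s['t'],s['ee_pos'],rel((.518,.2295,.036)),s['ft_force'])
E
```

```text
3.75 [0.51911088 0.22981066 0.03802005] (array([-0.0056, -0.0015,  0.0101]), np.int64(0)) [ 0.3066235  -0.11769756  0.37375502]
```

View pics/w3.png

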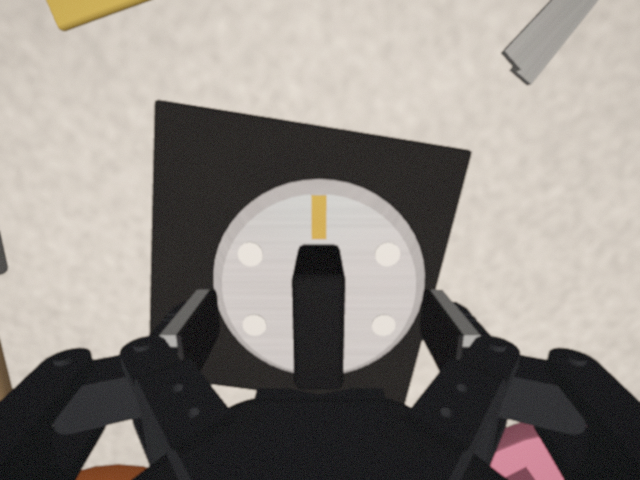

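The plate is centred between the fingers, with the stripe at (319,217) and the grip at x≈319. Close now.

Request:
{"method": "send_rows", "body": {"offset": [[0,0,0.005],[0,0,0.005],[0,0,0.005],[0,0,0.005],[0,0,0.005],[0,0,0.005],[0,0,0.005],[0,0,0.005]], "rotation": [[0,0,0],[0,0,0],[0,0,0],[0,0,0],[0,0,0],[0,0,0],[0,0,0],[0,0,0]], "grip": 0, "grip_force": 80}}

```text
t: 4.75
ee_pos: [0.5192, 0.2299, 0.0372]
ee_rot: [-3.027, -0.833, -0.004]
ft_force: [-0.9, -0.2, 2.7]
opening: 0.0194
```

```bash
python3 - <<'E'
from h import *
# plate position relative to tool, from w3
s=bot.sense();print(s['t'],s['ee_pos'],s['opening'],s['ft_force'])
p=cv2.imread('pics/w3.png')
L=[world('w3',u,v,.026) for u,v in [(249.5,254),(387.5,254.5),(254.5,325.5),(384,325.5)]]
T=[world('w3',u,v,.026) for u,v in [(319,195),(318.5,239)]]
A=R.from_rotvec(s['ee_rot'])
for q in L+T: print(A.inv().apply(q-s['ee_pos']).round(4))
E
```

```text
4.75 [0.51920093 0.22992156 0.03722659] 0.01938722306897862 [-0.90041079 -0.23723545  2.70059246]
[ 0.0159 -0.0337  0.0113]
[0.0156 0.0322 0.0112]
[-0.0224 -0.0333  0.0112]
[-0.0224  0.0325  0.0111]
[ 0.0442 -0.0004  0.0114]
[ 0.0233 -0.0007  0.0113]
```

Request:
{"method": "send_rows", "body": {"offset": [[0,0,-0.05],[0,0,-0.15],[0,0,-0.4],[0,0,-0.7],[0,0,-0.95],[0,0,-0.95],[0,0,-0.95]], "rotation": [[0,0,0],[0,0,0],[0,0,0],[0,0,0],[0,0,0],[0,0,0],[0,0,0]]}}

```text
t: 5.62
ee_pos: [0.5182, 0.2291, 0.2254]
ee_rot: [-3.028, -0.833, 0.0]
ft_force: [-0.4, -1.0, -3.8]
opening: 0.0188
```

```bash
python3 - <<'E'
from h import *
snap('wrist','w4')
s=bot.sense();print(s['t'],s['ee_pos'],s['opening'],s['ft_force'],s['qpos'])
print(rel((.50,0,.23)))
cv2.imwrite('pics/w4c.png',cv2.resize(cv2.imread('pics/w4.png')[150:420,190:450],None,fx=2.2,fy=2.2,interpolation=cv2.INTER_CUBIC))
E
```

```text
5.675 [0.51794788 0.22902251 0.22461002] 0.01898350556800649 [-0.08080601  0.44450604 -3.48958301] [3.50324397e-01 1.72068684e-01 1.28475718e+00 1.61974575e-03
 1.68628899e+00 1.38448578e+00]
(array([-0.6628,  0.9381, -0.0279]), np.int64(0))
```

View pics/w4c.png

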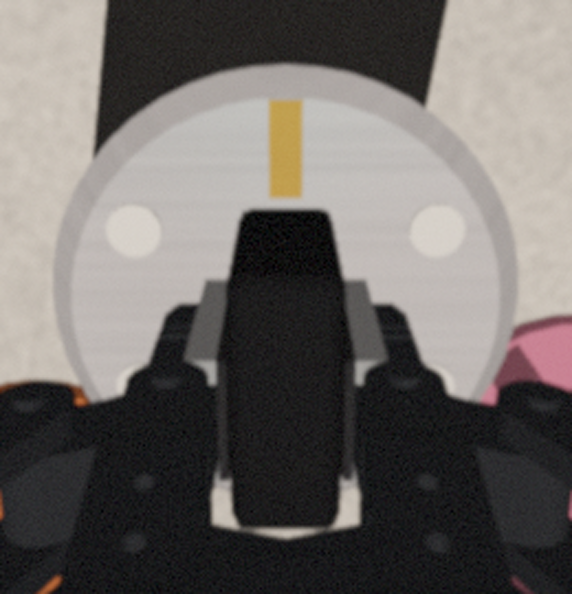

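```bash
python3 - <<'E'
from h import *
f=np.load('pics/w4.npz'); he=vision.calibration('wrist')['hand_eye']
def tool(u,v,z):
    x,y=cv2.undistortPoints(np.array([[[u,v]]],float),f['K'],f['D'])[0,0]; r=he[:3,:3]@np.array([x,-y,-1]); return he[:3,3]+r*(z-he[2,3])/r[2]
px=lambda a,b:(190+a/2.2,150+b/2.2)
for n,q,z in [('dotL',(133,231),.0115),('dotR',(438,231),.0115),('stripe out',(285.5,100),.0115),('str in',(285.5,197),.0115),('facetop',(286,98),.0115),('rimtop',(286,63),.016),('gripfront top',(286,212),-.031),('griprear top',(286,526),-.031)]: print(n,tool(*px(*q),z).round(4))
E
```

```text
dotL [ 0.0157 -0.0333  0.0115]
dotR [0.0157 0.0327 0.0115]
stripe out [ 0.0442 -0.0003  0.0115]
str in [ 0.0234 -0.0003  0.0115]
facetop [ 0.0446 -0.0002  0.0115]
rimtop [ 0.0513 -0.0002  0.016 ]
gripfront top [ 0.0333 -0.0002 -0.031 ]
griprear top [-0.0247 -0.0002 -0.031 ]
```

Request:
{"method": "send_rows", "body": {"offset": [[-0.15,0.22,0],[-0.33,0.47,0],[-0.5,0.7,-0.03],[-0.66,0.94,-0.03],[-0.66,0.94,-0.03]], "rotation": [[0,0,0],[0,0,0.05],[0,0,0.15],[0,0,0.25],[0,0,0.25]]}}

```text
t: 6.3
ee_pos: [0.4996, -0.0035, 0.2282]
ee_rot: [-3.096, -0.522, 0.009]
ft_force: [-0.9, -0.1, -4.6]
opening: 0.0191
```

```bash
python3 - <<'E'
from h import *
f=np.load('pics/w1.npz')
for u,v in [(256,138),(408,182),(302,270),(262,144),(411,187)]: print('block',world('w1',u,v).round(4))
s=bot.sense();print(s['t'],s['ee_pos'])
tgt=R.from_matrix(np.array([[np.cos(a:=np.radians(7.75)),np.sin(a),0],[np.sin(a),-np.cos(a),0],[0,0,-1]])).as_rotvec()
print(tgt,rel((.5527,-.2159,.20),tgt))
E
```

```text
block [ 0.5756 -0.1445  0.1176]
block [ 0.5933 -0.2777  0.1179]
block [ 0.4822 -0.2248  0.1179]
block [ 0.573  -0.1509  0.1181]
block [ 0.5905 -0.282   0.1179]
6.3 [ 0.49959436 -0.00347849  0.22816475]
[3.13441054 0.21230871 0.        ] (array([-0.0967,  1.0908,  0.1387]), array([-0.0024,  0.0074,  0.2533]))
```

Request:
{"method": "send_rows", "body": {"offset": [[-0.02,0.25,0],[-0.05,0.5,0.05],[-0.07,0.8,0.1],[-0.09,1,0.1],[-0.09,1,0.1],[-0.09,1,0.1]], "rotation": [[0,0,0.05],[0,0,0.15],[0,0,0.25],[0,0,0.253],[0,0.007,0.253],[0,0.007,0.253]]}}

```text
t: 7.05
ee_pos: [0.5478, -0.1973, 0.2061]
ee_rot: [-3.131, -0.214, 0.005]
ft_force: [0.7, 0.5, -3.1]
opening: 0.0188
```

```bash
python3 - <<'E'
from h import *
s=bot.sense();print(s['t'],s['ee_pos'],s['ft_force'],s['qpos'])
print(rel((.5527,-.2159,.16),[3.13441054,0.21230871,0]))
E
```

```text
7.05 [ 0.54776178 -0.19726231  0.2061248 ] [ 0.68155084  0.53037289 -3.10964514] [-0.40996296  0.22520317  1.26094663  0.00181978  1.65985198  1.02471046]
(array([0.0125, 0.0966, 0.2302]), array([-0.0049,  0.0036,  0.0013]))
```

Request:
{"method": "send_rows", "body": {"offset": [[0.012,0.097,0],[0.012,0.097,0.1],[0.012,0.097,0.2],[0.012,0.097,0.23],[0.012,0.097,0.23],[0.012,0.097,0.23]], "rotation": [[-0.005,0.004,0],[-0.005,0.004,0],[-0.005,0.004,0],[-0.005,0.004,0],[-0.005,0.004,0],[-0.005,0.004,0]]}}

```text
t: 7.8
ee_pos: [0.5531, -0.2161, 0.1612]
ee_rot: [3.133, 0.214, 0.003]
ft_force: [0.0, -0.6, -1.7]
opening: 0.0189
```

```bash
python3 - <<'E'
from h import *
snap('wrist','w5');snap('top','top5')
a=cv2.imread('pics/w5.png')[100:400,150:490]; b=cv2.imread('pics/top5.png')[170:290,330:450]
cv2.imwrite('pics/c5.png',cv2.resize(a,None,fx=2,fy=2,interpolation=cv2.INTER_CUBIC))
s=bot.sense();print(s['t'],s['ee_pos'],s['ft_force'])
print(rel((.5527,-.2159,.136),[3.13441054,0.21230871,0]))
E
```

```text
7.9 [ 0.55302286 -0.21613147  0.1611039 ] [ 0.03434913  0.52240864 -2.87909461]
(array([-0.0017, -0.0015,  0.1255]), array([ 0.0014, -0.0022,  0.0015]))
```

View pics/c5.png

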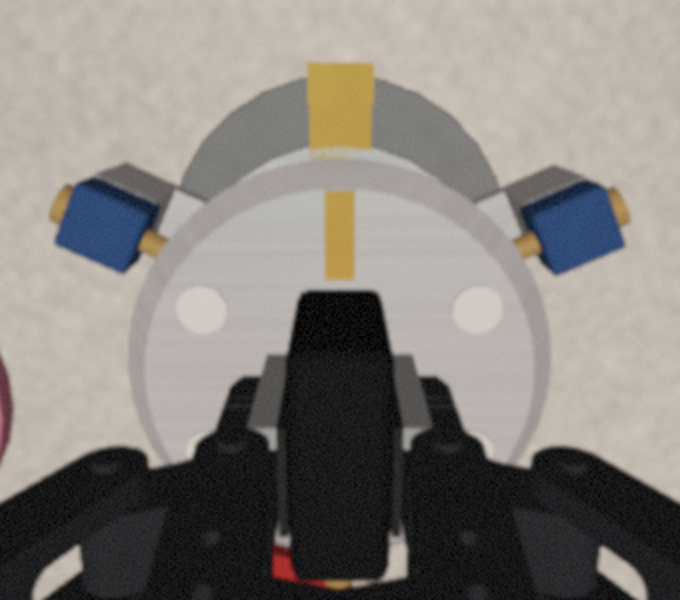

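```bash
python3 - <<'E'
from h import *
s=bot.sense();A=R.from_rotvec(s['ee_rot'])
for a,b in [(140,232),(540,234)]:
    w=world('w5',150+a/2,100+b/2,.118); print(A.inv().apply(w-s['ee_pos']).round(4))
E
```

```text
[ 0.0278 -0.0557  0.0431]
[0.0271 0.0558 0.0432]
```

```bash
python3 - <<'E'
from h import *
p=cv2.imread('pics/w5.png')
z=lambda y,x:cv2.resize(p[y:y+80,x:x+80],None,fx=5,fy=5,interpolation=cv2.INTER_CUBIC)
cv2.imwrite('pics/c6.png',np.hstack([z(170,172),z(170,390)]))
E
```

```text
(no output)
```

View pics/c6.png

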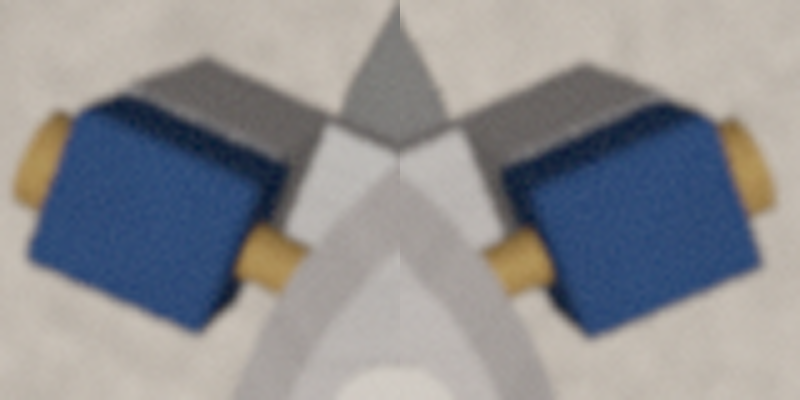

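```bash
python3 - <<'E'
from h import *
f=np.load('pics/w5.npz'); s=bot.sense();A=R.from_rotvec(s['ee_rot'])
for zz in (.115,.118,.121):
  print(zz,[A.inv().apply(world('w5',u,v,zz)-s['ee_pos'])[:2].round(4).tolist() for u,v in [(218,221.4),(422,222.2),(183.4,207.2),(457,208.2)]])
print('depth z',world('w5',200,214),world('w5',440,214))
# disc in the same picture (tool z .0115)
px=lambda a,b:(150+a/2,100+b/2)
zt=s['ee_pos'][2]-.0115
for q,z in [((201,310),zt),((478,310),zt),((340,191),zt),((340,158),zt-.005)]: print(A.inv().apply(world('w5',*px(*q),z)-s['ee_pos']).round(4))
# w1: same blocks, inner edge mids estimated from the wrist fit
E
```

```text
0.115 [[0.024, -0.058], [0.0235, 0.058], [0.0322, -0.0768], [0.0316, 0.0772]]
0.118 [[0.0247, -0.0571], [0.0242, 0.0571], [0.0327, -0.0756], [0.0321, 0.0759]]
0.121 [[0.0254, -0.0561], [0.0249, 0.0562], [0.0333, -0.0744], [0.0327, 0.0747]]
depth z [ 0.5726098  -0.14604551  0.11783851] [ 0.5907449  -0.27848195  0.11780163]
[ 0.0156 -0.0332  0.0115]
[0.0156 0.0329 0.0116]
[ 0.0441 -0.      0.0116]
[ 0.051  -0.      0.0166]
```

The close view shows the plate axis at about −3.0 mm and the mount axis at about −2.8 mm in tool x, with y and yaw matched. I'll descend in steps.

Request:
{"method": "send_rows", "body": {"offset": [[-0.0015,-0.001,0.03],[-0.0015,-0.001,0.06],[-0.0015,-0.001,0.09],[-0.0015,-0.001,0.105],[-0.0015,-0.001,0.105]], "rotation": [[0,0,0],[0,0,0],[0,0,0],[0,0,0],[0,0,0]]}}

```text
t: 8.52
ee_pos: [0.5526, -0.216, 0.1397]
ee_rot: [3.134, 0.214, 0.002]
ft_force: [0.2, -0.4, -3.8]
opening: 0.0189
```

Request:
{"method": "send_rows", "body": {"offset": [[0,0,0.006],[0,0,0.012],[0,0,0.018],[0,0,0.018]], "rotation": [[0,0,0],[0,0,0],[0,0,0],[0,0,0]]}}

```text
t: 9.02
ee_pos: [0.5525, -0.2159, 0.136]
ee_rot: [3.134, 0.214, 0.002]
ft_force: [-0.4, -0.6, -3.7]
opening: 0.0187
```

Request:
{"method": "send_rows", "body": {"offset": [[0,0,0.005],[0,0,0.01],[0,0,0.01]], "rotation": [[0,0,0],[0,0,0],[0,0,0]]}}

```text
t: 9.4
ee_pos: [0.5528, -0.216, 0.1343]
ee_rot: [3.134, 0.214, 0.003]
ft_force: [-0.4, 0.5, -2.7]
opening: 0.0186
```

Request:
{"method": "send_rows", "body": {"offset": [[0,0,0.005],[0,0,0.01],[0,0,0.01]], "rotation": [[0,0,0],[0,0,0],[0,0,0]]}}

```text
t: 9.78
ee_pos: [0.5532, -0.2162, 0.1337]
ee_rot: [3.132, 0.214, 0.006]
ft_force: [-1.9, 0.6, 4.1]
opening: 0.0188
```

Request:
{"method": "send_rows", "body": {"offset": [[0,0,0.005],[0,0,0.01],[0,0,0.01]], "rotation": [[0,0,0],[0,0,0],[0,0,0]]}}

```text
t: 10.15
ee_pos: [0.5539, -0.2167, 0.1334]
ee_rot: [3.131, 0.214, 0.01]
ft_force: [-1.4, 0.2, 7.4]
opening: 0.0189
```

```bash
cat > st.py <<'E'
from h import *
s=bot.sense();A=R.from_rotvec(s['ee_rot'])
print(s['t'],s['ee_pos'].round(4),s['ft_force'].round(1),'tool tq',A.inv().apply(s['wrist_torque']).round(2),s['opening'])
print(rel((.5526,-.2159,s['ee_pos'][2]),[3.13441054,0.21230871,0]))
E
python3 st.py
```

```text
10.15 [ 0.5539 -0.2167  0.1334] [-1.4  0.2  7.4] tool tq [-0.02 -0.3  -0.02] 0.018911585865670474
(array([-0.0057, -0.005 , -0.0001]), array([ 0.0053, -0.0074,  0.0014]))
```

Request:
{"method": "send_rows", "body": {"offset": [[-0.006,-0.005,0],[-0.007,-0.005,0.006],[-0.008,-0.005,0.011],[-0.008,-0.005,0.011]], "rotation": [[0.005,-0.007,0],[0.005,-0.007,0.001],[0.005,-0.007,0.001],[0.005,-0.007,0.001]]}}

```text
t: 10.65
ee_pos: [0.553, -0.2163, 0.1332]
ee_rot: [3.133, 0.213, 0.005]
ft_force: [-0.6, 0.9, 10.5]
opening: 0.0186
```

```bash
python3 st.py
```

```text
10.65 [ 0.553  -0.2163  0.1332] [-0.6  0.9 10.5] tool tq [ 0.2  -0.25  0.03] 0.018639060649279414
(array([-0.0017, -0.0021, -0.    ]), array([ 0.0026, -0.0041,  0.0005]))
```

Request:
{"method": "send_rows", "body": {"offset": [[-0.001,-0.002,0.006],[-0.001,-0.003,0.01],[-0.001,-0.003,0.0125],[-0.001,-0.003,0.0125],[-0.001,-0.003,0.0125]], "rotation": [[0.003,-0.004,0],[0.004,-0.006,0],[0.005,-0.008,0],[0.005,-0.008,0],[0.005,-0.008,0]]}}

```text
t: 11.28
ee_pos: [0.5535, -0.2161, 0.1326]
ee_rot: [3.134, 0.213, -0.001]
ft_force: [-0.9, 0.4, 9.6]
opening: 0.0192
```

```bash
python3 st.py
```

```text
11.275 [ 0.5535 -0.2161  0.1326] [-0.9  0.4  9.6] tool tq [ 0.08 -0.23  0.04] 0.01920483593276786
(array([-0.0042, -0.0018,  0.    ]), array([0.0001, 0.0005, 0.0003]))
```

Request:
{"method": "send_rows", "body": {"offset": [[-0.004,-0.002,0.006],[-0.005,-0.002,0.011],[-0.005,-0.002,0.014],[-0.005,-0.002,0.014],[-0.005,-0.002,0.014]], "rotation": [[0,0,0],[0,-0.002,0],[0.002,-0.003,0],[0.002,-0.003,0],[0.002,-0.003,0]]}}

```text
t: 11.9
ee_pos: [0.5533, -0.2161, 0.131]
ee_rot: [-3.134, -0.213, 0.0]
ft_force: [0.6, 1.0, 5.5]
opening: 0.0188
```

```bash
python3 st.py; python3 - <<'E'
from h import *
snap('wrist','w6'); s=bot.sense();A=R.from_rotvec(s['ee_rot'])
for u,v in [(251,255),(389,255),(290,215),(350,215)]: print([A.inv().apply(world(n,u,v)-p).round(4).tolist() for n,p in (('w5',[.5530,-.2161,.1611]),('w6',s['ee_pos']))])
cv2.imwrite('pics/w6c.png',cv2.resize(cv2.imread('pics/w6.png')[100:400,150:490],None,fx=2,fy=2,interpolation=cv2.INTER_CUBIC))
E
```

```text
11.9 [ 0.5533 -0.2161  0.131 ] [0.6 1.  5.5] tool tq [0.03 0.26 0.04] 0.01875027064851085
(array([-0.0032, -0.0013,  0.    ]), array([-0.0003,  0.    ,  0.0005]))
[[0.0156, -0.0329, 0.0116], [0.0155, -0.033, 0.0117]]
[[0.0156, 0.0329, 0.0117], [0.0155, 0.0329, 0.0117]]
[[0.0349, -0.0139, 0.0123], [0.0348, -0.0139, 0.0125]]
[[0.035, 0.0139, 0.0121], [0.0348, 0.0139, 0.0124]]
```

View pics/w6c.png

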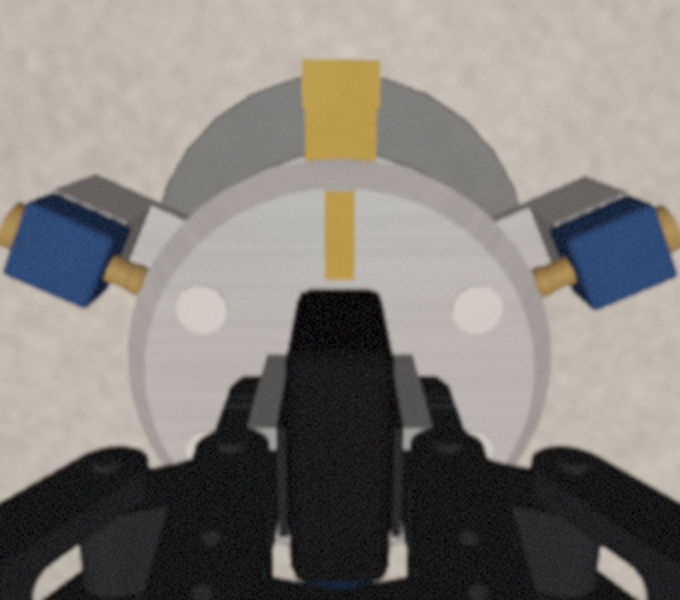

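The plate has not shifted in the grip. It sits symmetric to the post, with both noses at the rim (crop (128,275) and (555,275)). Keep pressing.

Request:
{"method": "send_rows", "body": {"offset": [[-0.003,-0.001,0.006],[-0.003,-0.001,0.011],[-0.003,-0.001,0.014],[-0.003,-0.001,0.014],[-0.003,-0.001,0.014]], "rotation": [[0,0,0],[0,0,0],[0,0,0],[0,0,0],[0,0,0]]}}

```text
t: 12.58
ee_pos: [0.5515, -0.2156, 0.1257]
ee_rot: [-3.132, -0.213, 0.007]
ft_force: [1.6, -1.3, -11.0]
opening: 0.0187
```

```bash
python3 st.py
```

```text
12.575 [ 0.5515 -0.2156  0.1257] [  1.6  -1.3 -11. ] tool tq [-0.32  0.28 -0.05] 0.018713364523584068
(array([ 0.0052,  0.0021, -0.    ]), array([-0.003 ,  0.0052,  0.0005]))
```

Request:
{"method": "send_rows", "body": {"offset": [[0.003,0.001,0.003],[0.004,0.002,0.006],[0.004,0.002,0.01],[0.004,0.002,0.01]], "rotation": [[-0.003,0.005,0],[-0.003,0.005,0],[-0.003,0.005,0],[-0.003,0.005,0]]}}

```text
t: 13.08
ee_pos: [0.5525, -0.216, 0.124]
ee_rot: [3.134, 0.213, 0.001]
ft_force: [2.8, -0.4, -5.4]
opening: 0.0187
```

Request:
{"method": "send_rows", "body": {"offset": [[0,0,0.003],[0,0,0.006],[0,0,0.01],[0,0,0.01]], "rotation": [[0,0,0],[0,0,0],[0,0,0],[0,0,0]]}}

```text
t: 13.58
ee_pos: [0.5531, -0.2161, 0.1234]
ee_rot: [3.133, 0.212, 0.004]
ft_force: [-0.3, 0.8, 4.9]
opening: 0.0187
```

```bash
python3 st.py
```

```text
13.575 [ 0.5531 -0.2161  0.1234] [-0.3  0.8  4.9] tool tq [0.14 0.15 0.14] 0.018714753136958147
(array([-0.0025, -0.0014, -0.    ]), array([ 0.0016, -0.0033,  0.0002]))
```

Request:
{"method": "send_rows", "body": {"offset": [[-0.001,0,0.005],[-0.002,-0.001,0.01],[-0.002,-0.001,0.013],[-0.002,-0.001,0.013],[-0.002,-0.001,0.013]], "rotation": [[0.002,-0.003,0],[0.002,-0.003,0],[0.002,-0.003,0],[0.002,-0.003,0],[0.002,-0.003,0]]}}

```text
t: 14.2
ee_pos: [0.5533, -0.2162, 0.1233]
ee_rot: [3.133, 0.212, 0.004]
ft_force: [-2.6, 2.7, 12.5]
opening: 0.019
```

```bash
python3 st.py
```

```text
14.2 [ 0.5533 -0.2162  0.1233] [-2.6  2.7 12.5] tool tq [ 0.54 -0.49  0.18] 0.01900804463027056
(array([-0.0033, -0.0018, -0.    ]), array([ 0.0014, -0.0033,  0.0002]))
```

Request:
{"method": "send_rows", "body": {"offset": [[-0.0005,0,0],[-0.001,0,0],[-0.001,0,0],[-0.001,0,0]], "rotation": [[0,0,0],[0,0,0],[0,0,0],[0,0,0]]}}

```text
t: 14.7
ee_pos: [0.5532, -0.2161, 0.1234]
ee_rot: [3.134, 0.213, 0.005]
ft_force: [0.3, 1.4, 3.6]
opening: 0.019
```

Request:
{"method": "send_rows", "body": {"offset": [[0,0,0],[0,0,0],[0,0,0],[0,0,0],[0,0,0],[0,0,0],[0,0,0],[0,0,0]], "rotation": [[0,0,0],[0,0,0],[0,0,0],[0,0,0],[0,0,0],[0,0,0],[0,0,0],[0,0,0]], "grip": 0.55}}

```text
t: 15.7
ee_pos: [0.5532, -0.2162, 0.1234]
ee_rot: [3.133, 0.213, 0.005]
ft_force: [-0.2, 0.7, -0.5]
opening: 0.0469
```

```bash
python3 st.py
```

```text
15.7 [ 0.5532 -0.2162  0.1234] [-0.2  0.7 -0.5] tool tq [-0.01  0.01 -0.  ] 0.046877095862611136
(array([-0.003 , -0.0017, -0.    ]), array([ 0.0014, -0.0037,  0.0003]))
```

Released with no force left. I'll rise straight up and check.

Request:
{"method": "send_rows", "body": {"offset": [[0,0,-0.05],[0,0,-0.15],[0,0,-0.3],[0,0,-0.5],[0,0,-0.65],[0,0,-0.65],[0,0,-0.65]], "rotation": [[0,0,0],[0,0,0],[0,0,0],[0,0,0],[0,0,0],[0,0,0],[0,0,0]]}}

```text
t: 16.58
ee_pos: [0.5526, -0.2159, 0.2525]
ee_rot: [3.134, 0.213, 0.003]
ft_force: [-0.3, 0.6, 0.2]
opening: 0.0467
```

```bash
python3 - <<'E'
from h import *
snap('wrist','w7'); s=bot.sense(); print(s['t'],s['ee_pos'],s['ft_force'].round(1))
# plane fit on disc depth
f=np.load('pics/w7.npz'); W=[]
for v in range(0,480,4):
  for u in range(0,640,4):
    if f['d'][v,u]>0:
      w=world('w7',u,v); r=np.hypot(w[0]-.5500,w[1]+.2163)
      if .03<r<.046 and .10<w[2]<.117: W.append(w)
W=np.array(W); c,*_=np.linalg.lstsq(np.c_[W[:,:2]-[.55,-.2163],np.ones(len(W))],W[:,2],rcond=None)
print(len(W),'disc z',c[2],'tilt deg',np.degrees(c[:2]))
cv2.imwrite('pics/w7c.png',cv2.imread('pics/w7.png'))
E
```

```text
16.625 [ 0.5524328  -0.21587214  0.25190457] [ 1.4  0.8 -0.9]
291 disc z 0.11136509119453528 tilt deg [0.0279988  0.07251212]
  return _methods._mean(a, axis=axis, dtype=dtype,
  ret = ret.dtype.type(ret / rcount)
```

View pics/w7.png

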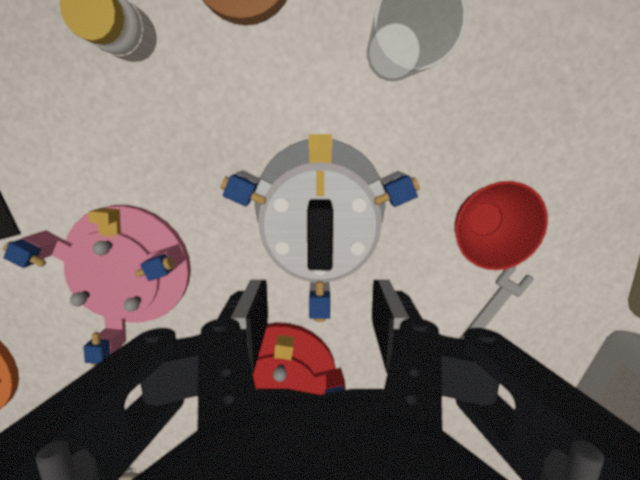

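The plate sits level (tilt under 0.1°) with its stripe (320,183) in line with the post (320,150). The disc top is 6.5 mm below the catch tops against 6 mm nominal, so it is home.

```bash
python3 -c "
from bench import bot
print(bot.finish_job())"
```

```text
the job is handed in; nothing more can be done
None
```

I gripped the plate by its black bar, turned it to line up with the post on the grey mount, and pressed it past the three catches. I then let go, lifted clear and handed the job in at about 16.7 s.

- **Pressing:** the noses first touched at TCP height 0.134 m. The press was about 14 N in the readings, which are taken only at the end of each move. The catches then gave way and pulled the plate down with about 8 N.
- **Stop:** a final press of about 16 N moved the plate only 0.1 mm, at TCP height 0.1233 m. My camera estimate of the home height was 0.123 m.
- **After release:** the force on the arm was about zero. The plate's tilt was under 0.1°, and the stripe was in line with the post. The disc top was 6.5 mm below the catch tops, against 6 mm nominal, which is within the camera's accuracy.
- **Disagreements:** one rough reading of the catch blocks put the plate about 4 mm off the mount axis before the descent. A closer crop put it within about 0.3 mm, and I went with that. The first top-camera plate position was also about 5 mm from the wrist camera's, and I used the wrist camera's.
- **Not checked:** I did not measure whether any of the bystander items moved. The gripper did not go down near them.

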